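# Set up a sieve nest on the shaker, ready for charging

## Robot

A 6-joint arm with a two-finger parallel gripper is mounted at the origin on a cart in front of the work surface, level with it; the furniture and walls round the work are solid. World frame = base frame: x ahead of the robot, y to its left, z up, the work surface at z = 0. Lengths are in m, angles in degrees, forces in N, time in s.
With the tool pointing down it reaches from about 0.3 to 0.75 m from the base axis. Payload 8.5 kg.
Tool frame: the origin (TCP) lies at the very end of the fingers, on their centre line; the grasp point (between the pads) lies 19 mm behind it; z points along the fingers, y is the direction in which the jaws open and shut (so a half turn about z gives the same grasp; the last joint's range is limited). The gripper opens to 85 mm and grips with 20 to 120 N. Pads are 22 mm wide; open, the fingers measure 114 mm over their backs; the gripper's body (76 mm by 85 mm) begins 54 mm behind the grasp point. The pads swing forward as they close: fully open they stand 13 mm farther back than shut.
Start: joints at [-83.383, 21.807, 74.336, -0, 83.858, -12.336], TCP at [0.179, -0.52, 0.231] pointing down, gripper open.
Joint ranges: [-178.18, 178.18], [-50.72, 133.34], [12.68, 142.11], [-81.47, 261.47], [9.98, 163.14], [-165.26, 165.26]. Speed limits (degrees/s): [136.94, 136.94, 180, 180, 180, 180].

## Interface

Orientations are given as a 3x3 rotation matrix whose columns are the frame's x, y, z axes.
In Python, from rig import env, vision, close_job, spotter gives the robot as it stands. The module is installed in compiled form; this text tells all that it offers.
- The arm moves only by the tool jog_arm, never from a script. Its argument "plan" is a list that holds one entry, the list of rows, each a list of 6 numbers: the shift along the tool's x, y, z in units of 40 mm (1.0 is 40 mm), then the turn, a rotation vector about the tool's x, y, z in units of 0.15 rad (1.0 is 0.15 rad). A call has 1 to 10 rows; each row shifts and turns the commanded pose from where the row before left it, along the tool's axes as they then stand; what a row does not reach is not made up. A row lasts 1/10 s, in which the tool goes at most 50 mm and 8.59 degrees, less where a joint would pass 70% of its speed; a pose out of reach is approached as far as the arm can. A call with a number of a shift or a turn outside -1 to 1 is refused whole. A call with a gripper value outside its range is refused whole. "grip" is the opening, from -1 (shut) to 1 (fully open), set as the call begins (left out, the last holds). The fingers move at their own pace and stop on an object; "squeeze" is the grip in N (left out, the last holds). Time passes only in rows, so rows that do not move let the fingers close. It gives the time, the measured TCP pose, the force and the opening at its end, in the units of the state.
- env.observe(): the state, without advancing time (a new reading comes with each control period).
- vision.get_image(name): name is "scene" or "side" or "wrist"; returns (picture, depth): 480x640x3 uint8, red, green, blue; 480x640 float32, m along the optical axis (not along the pixel's ray), 0 where there is no reading.
- vision.camera_info(name): a dict with "fx", "fy", "cx", "cy" (pixels), "k1" (the pictures are not rectified: a ray, as slopes to the right and down, at radius r is drawn at 1 + k1 r^2 times it, then the intrinsics apply), "rvec" (rotation vector, rad) and "tvec" (3), from world to camera coordinates, as OpenCV has them. Camera axes: x right, y down, z forward; pixel columns grow to the right and rows downward; lengths in m; the calibration is good to about 2 mm. A picture is of the moment at which its call begins: read the wrist's pose just before it. camera_info takes no time and is no camera call; for the wrist camera it gives the pose at the moment of the call.
- close_job(): hands the job in, once; it reports no verdict.
Trained networks look in the newest picture that a camera, given by its name, has taken for a name from the list of things; names that differ only in an ending like _2 or _b are one class to them, and where a whole thing is asked for, a point or a joint stands for the part that bears it (a point fixed in the world has none). Each returns a list of dicts, best first, with "score" (0 to 1); they miss things now and then, are a little off and sometimes report something else, mostly with a low value. They report only what shows in the picture. A call takes as long as a camera call. They do not tell look-alikes from the thing itself.
- spotter.trace(camera, query): "pixels" (480x640 bool, what is visible of it) and "rect" ([left, top, right, bottom] in pixels, round what is visible of it).
The state is a dict: "time_s": time; "q": joint angles; "qvel": joint speeds; "joint_efforts": joint torques, N m; "position": TCP position; "tool_rot": TCP orientation; "ft_force": force on the tool from outside, world axes, zero at the start; "wrist_torque": the same for the moment, N m; "grip_width": finger opening in m.
Only numpy, scipy, OpenCV 4.12 (cv2) and the standard library are available. Lean on these libraries where they do the work, as an engineer would, in place of code of your own. Each camera call takes 0.05 s, during which the arm holds its last target.

## Task

Set up the blue sieve shaker for a two-sieve run: nest the pan in its round seat, the fine sieve (red rim) on the pan and the coarse sieve (yellow rim) on the fine one, each fully home and level. The nest stays open for charging, so lay the lid, knob up, on the bench close beside the shaker's left side and stand the red-lidded sample jar upright close beside its right side (left and right as the robot sees them), each in line with the nest and not more than 5 cm from the shaker's housing. Leave the blue-lidded jar, the timer and the brush where they are.

Things in the scene. Friction and masses are not known exactly. Their poses are not given: they have to be found in the camera images.
- shaker: Blue bench sieve shaker, fixed. Housing 40 mm high, from x -100 (panel, to the robot) to +65 mm, sides at y +-65 mm. On it a round table (110 mm) with a seat ring: 74 mm outside, bore 57, 9 deep, top 61 mm over the bench. A part's skirt enters it; the part's origin is then 54 mm above this one. Origin: on the bench under the seat's centre; x away from the robot, y to its left.
- pan: Pan: bare steel, closed dark floor, no coloured rim. Steel, 64 mm wide, 35 mm high, 0.09 kg, loose. Its lowest 7 mm is a skirt 52 mm wide under a shoulder; the open top has a 57 mm bore. Set on a like part, the skirt enters that bore until the shoulder rests on the rim: its origin is then 28 mm above the other's. Grip the outside near the rim. Origin: centre of underside, z up.
- fine_sieve: Fine sieve: red rim, close grey mesh. Steel, 64 mm wide, 35 mm high, 0.09 kg, loose. Its lowest 7 mm is a skirt 52 mm wide under a shoulder; the open top has a 57 mm bore. Set on a like part, the skirt enters that bore until the shoulder rests on the rim: its origin is then 28 mm above the other's. Grip the outside near the rim. Origin: centre of underside, z up.
- coarse_sieve: Coarse sieve: yellow rim, open 7 mm mesh. Steel, 64 mm wide, 35 mm high, 0.09 kg, loose. Its lowest 7 mm is a skirt 52 mm wide under a shoulder; the open top has a 57 mm bore. Set on a like part, the skirt enters that bore until the shoulder rests on the rim: its origin is then 28 mm above the other's. Grip the outside near the rim. Origin: centre of underside, z up.
- lid: Sieve lid: flat steel disc of 64 mm diameter with a black round knob on top; it stands on a 52 mm skirt. Top of the disc 11 mm, top of the knob 35 mm above its origin; the knob is 22 mm in diameter from 20 to 33 mm up. Origin: centre of its underside, z up. 0.07 kg, loose.
- red_jar: White sample jar with a red screw lid (the lid does not come off), 57 mm diameter, 76 mm high; the lid is the top 14 mm. Origin: centre of its underside, z up. 0.12 kg, loose.
- blue_jar: White sample jar with a blue screw lid, 49 mm diameter, 58 mm high, not needed: leave it. Origin: centre of its underside, z up.
- timer: White digital timer lying on its back, 66 x 66 x 18 mm, not needed: leave it. Origin: centre of its underside.
- brush: Flat sieve brush with a red-brown wooden handle, 34 x 202 x 12 mm, lying along its own y, not needed: leave it. Origin: centre of its underside.
There are look-alikes about, which are no part of the job. What is shaped like the pan but green is not meant.

How it is judged (in metres and radians):
At the end, for the whole second after the job is handed in: Pan in the seat, fine sieve on it, coarse on that: each within 5 mm of centre, 3 mm of seated height, level (0.06 rad). Lid flat on the bench left of the shaker, red-lidded jar upright right of it: 88 to 160 mm aside of the seat's centre, within 40 mm fore and aft in its axes. All at rest (horizontal distance between pan and shaker below 0.005 m and z of pan in the frame of shaker between 0.051 and 0.057 m and angle between each of pan, fine_sieve, coarse_sieve's own z axis and vertical below 0.06 rad and horizontal distance between fine_sieve and pan below 0.005 m and z of fine_sieve in the frame of pan between 0.025 and 0.031 m and horizontal distance between coarse_sieve and fine_sieve below 0.005 m and z of coarse_sieve in the frame of fine_sieve between 0.025 and 0.031 m and y of lid in the frame of shaker between 0.088 and 0.16 m and x of lid in the frame of shaker between -0.04 and 0.04 m and height (world z) of each of lid, red_jar below 0.006 m and angle between each of lid, red_jar's own z axis and vertical below 0.08 rad and y of red_jar in the frame of shaker between -0.16 and -0.088 m and x of red_jar in the frame of shaker between -0.04 and 0.04 m and linear speed of each of pan, fine_sieve, coarse_sieve, lid, red_jar below 0.02 m/s); the robot touches nothing.
It fails at once if the blue-lidded jar is disturbed (moved more than 15 mm) (distance of blue_jar from where it was at the start of the episode above 0.015 m).
It fails at once if the timer is disturbed (moved more than 15 mm) (distance of timer from where it was at the start of the episode above 0.015 m).
It fails at once if the brush is disturbed (moved more than 15 mm) (distance of brush from where it was at the start of the episode above 0.015 m).
It also fails if it takes over 128 s, if anything falls off the work surface, if the arm or the gripper's body presses on something with over 40 N, if the wrist force passes 120 N, or if a joint passes its speed limit or range.

## Working session

There is one attempt and no reset: what is moved stays moved. The work goes in short steps, Python scripts to look and compute and a tool call to move; the robot and the scene stay as the last step left them, time stands still between calls to the robot, and variables do not carry over. Pictures are saved under pics/ and viewed, and the job is handed in when it is done.

Besides the shell and the picture viewer there is one more tool, called as name([rows], argument=value, ...), one row to a line, values as JSON. jog_arm: Moves the arm, as the interface text tells. Its arguments: {"type":"object","properties":{"plan":{"type":"array"},"grip":{"type":"number"},"squeeze":{"type":"number"}},"required":["plan"]}

```bash
mkdir -p pics
python3 - <<'E'
from rig import env, vision
import cv2
s=env.observe(); print({k:s[k] for k in ("time_s","position","tool_rot","grip_width","ft_force")})
for n in ("scene","side","wrist"):
    im,d=vision.get_image(n); cv2.imwrite(f"pics/a_{n}.png",im[:,:,::-1])
    print(n,vision.camera_info(n))
E
```

```text
{'time_s': 0.0, 'position': array([ 0.17861196, -0.51986514,  0.2307015 ]), 'tool_rot': array([[ 9.45769365e-01,  3.24838851e-01, -1.67650497e-04],
       [ 3.24838732e-01, -9.45768250e-01,  1.48880368e-03],
       [ 3.25062762e-04, -1.46252429e-03, -9.99998878e-01]]), 'grip_width': 0.08519233932166115, 'ft_force': array([-0.74510477, -0.4465536 ,  0.62829636])}
scene {'fx': 523.7230019745984, 'fy': 523.7230019745984, 'cx': 316.9945702054089, 'cy': 238.39197670691388, 'k1': 0.024689311379691294, 'rvec': array([ 1.15827294, -2.38798341,  0.90951164]), 'tvec': array([0.32930499, 0.3311328 , 0.85492142])}
side {'fx': 592.0841688303333, 'fy': 592.0841688303333, 'cx': 322.35645104401317, 'cy': 246.82911958292982, 'k1': -0.10008106535315578, 'rvec': array([ 0.23422163, -2.48007472,  1.70977979]), 'tvec': array([0.49997628, 0.05943995, 1.4360329 ])}
wrist {'fx': 364.99761855529846, 'fy': 364.99761855529846, 'cx': 314.53795905278247, 'cy': 245.92180745077505, 'k1': -0.02043190029000171, 'rvec': array([-2.37330591,  1.69494865,  0.22780306]), 'tvec': array([-0.55063492, -0.03401087,  0.37868013])}
```

View pics/a_scene.png

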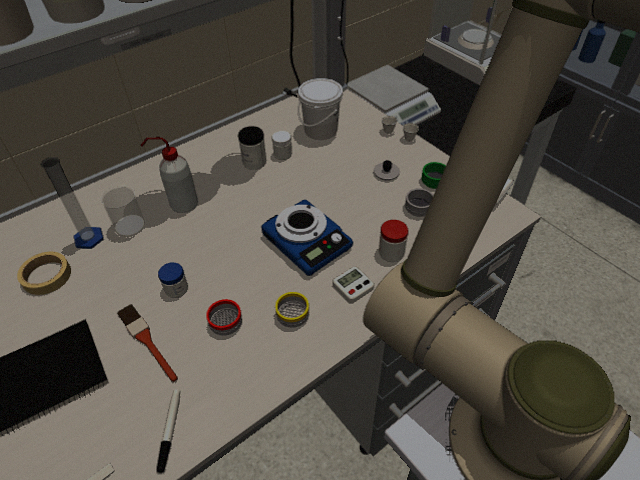

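View pics/a_side.png

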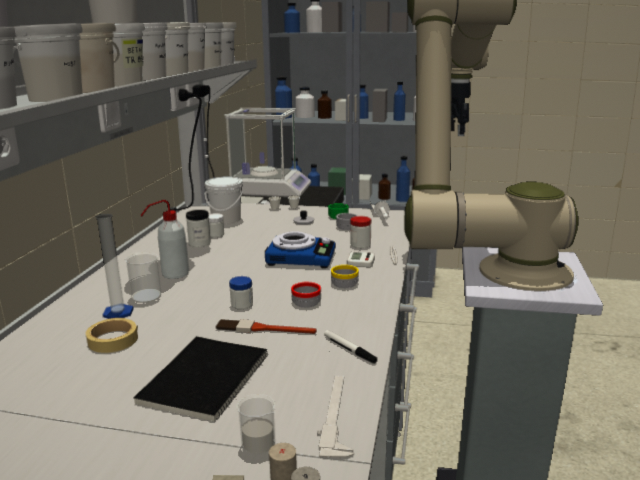

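View pics/a_wrist.png

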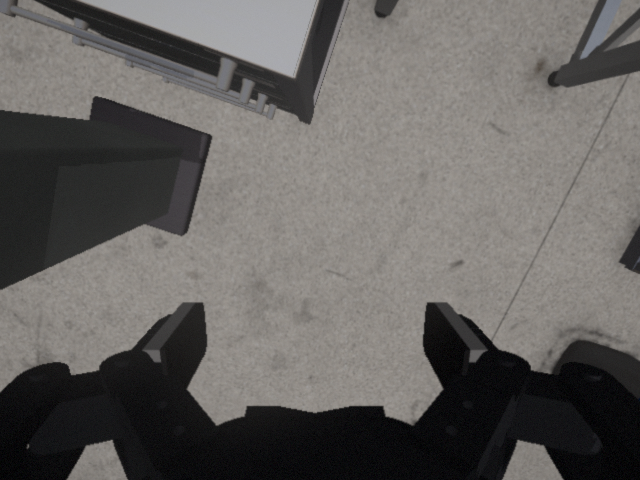

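The scene picture shows the shaker at (303,222), pan (418,202), lid (387,170), red jar (393,240), coarse sieve (292,309), fine sieve (224,317), blue jar (173,280), timer (353,284), brush (150,340) and the green decoy (434,175). Next I measure them.

```bash
cat > h.py <<'E'
from rig import env, vision, spotter
import cv2, numpy as np
from scipy.optimize import least_squares
def info(n):
    c=vision.camera_info(n); K=np.array([[c['fx'],0,c['cx']],[0,c['fy'],c['cy']],[0,0,1]]); D=np.array([c['k1'],0,0,0.])
    R,_=cv2.Rodrigues(c['rvec']); return K,D,R,np.array(c['tvec'])
def cloud(n,mask,d,I=None):
    K,D,R,t=I or info(n); v,u=np.nonzero(mask&(d>0)); z=d[v,u]
    p=cv2.undistortPoints(np.stack([u,v],1).astype(float)[:,None],K,D)[:,0]
    P=np.c_[p*z[:,None],z]; return (P-t)@R, u, v
def proj(n,P,I=None):
    K,D,R,t=I or info(n); return cv2.projectPoints(np.atleast_2d(P).astype(float),cv2.Rodrigues(R)[0],t,K,D)[0][:,0]
def onplane(n,uv,z,I=None):
    K,D,R,t=I or info(n); p=cv2.undistortPoints(np.array(uv,float).reshape(-1,1,2),K,D)[:,0]
    r=np.c_[p,np.ones(len(p))]@R; c=-R.T@t; return c+r*((z-c[2])/r[:,2])[:,None]
def circ(P,r=None):
    c0=np.r_[np.median(P[:,:2],0)]
    if r is None:
        s=least_squares(lambda x:np.hypot(*(P[:,:2]-x[:2]).T)-x[2],np.r_[c0,.03],loss='soft_l1',f_scale=.002)
    else: s=least_squares(lambda x:np.hypot(*(P[:,:2]-x[:2]).T)-r,c0,loss='soft_l1',f_scale=.002)
    return s.x
E
python3 - <<'E'
from h import *
for n in ("scene","side"):
    im,d=vision.get_image(n); I=info(n)
    for q in ("shaker","pan","fine_sieve","coarse_sieve","lid","red_jar","blue_jar","timer","brush"):
        for r in spotter.trace(n,q)[:3]:
            if r['score']<.3: continue
            P,u,v=cloud(n,r['pixels'],d,I)
            if len(P)<5: continue
            # rim outline at visible top: silhouette back to plane
            print(n,q,round(r['score'],2),np.round(r['rect']),len(P),"med",np.round(np.median(P,0),3),"lo",np.round(np.percentile(P,2,0),3),"hi",np.round(np.percentile(P,98,0),3))
print(env.observe()['time_s'])
E
```

```text
scene shaker 0.95 [262. 203. 352. 274.] 3854 med [0.546 0.023 0.041] lo [ 0.482 -0.048  0.017] hi [0.636 0.075 0.062]
scene pan 0.89 [421. 161. 445. 188.] 457 med [ 0.538 -0.36   0.021] lo [ 0.504 -0.386  0.005] hi [ 0.559 -0.323  0.037]
scene pan 0.75 [405. 187. 436. 217.] 584 med [ 0.491 -0.261  0.02 ] lo [ 0.457 -0.289  0.006] hi [ 0.516 -0.227  0.037]
scene fine_sieve 0.97 [208. 297. 240. 337.] 1008 med [0.501 0.257 0.018] lo [0.464 0.229 0.007] hi [0.525 0.288 0.037]
scene coarse_sieve 0.93 [275. 291. 310. 324.] 905 med [0.436 0.142 0.019] lo [ 0.397  0.116 -0.001] hi [0.46  0.177 0.037]
scene lid 0.63 [372. 161. 399. 179.] 338 med [ 0.619 -0.279  0.011] lo [ 0.596 -0.311  0.007] hi [ 0.65  -0.256  0.036]
scene red_jar 0.77 [379. 218. 410. 259.] 959 med [ 0.414 -0.105  0.064] lo [ 0.398 -0.137  0.006] hi [ 0.446 -0.09   0.078]
scene blue_jar 0.88 [159. 263. 188. 301.] 754 med [0.616 0.297 0.054] lo [0.606 0.274 0.006] hi [0.65  0.317 0.061]
scene blue_jar 0.42 [120. 305. 180. 382.] 976 med [0.576 0.394 0.012] lo [0.449 0.382 0.007] hi [0.642 0.412 0.015]
scene timer 0.6 [330. 26
[... 1044 characters left out ...]
7]
side red_jar 0.55 [229. 276. 253. 311.] 722 med [0.625 0.31  0.037] lo [0.606 0.277 0.   ] hi [0.652 0.319 0.059]
side blue_jar 0.81 [230. 276. 256. 309.] 678 med [0.625 0.31  0.039] lo [0.606 0.277 0.005] hi [0.65  0.319 0.059]
side blue_jar 0.4 [292. 211. 311. 226.] 186 med [ 0.623 -0.278  0.011] lo [ 0.597 -0.347 -0.   ] hi [ 0.651 -0.254  0.035]
side timer 0.93 [346. 254. 377. 266.] 354 med [0.407 0.027 0.015] lo [ 0.378 -0.02   0.002] hi [0.44  0.041 0.019]
side brush 0.9 [214. 317. 316. 330.] 874 med [0.574 0.398 0.009] lo [ 0.451  0.367 -0.001] hi [0.645 0.415 0.013]
side brush 0.63 [293. 282. 321. 307.] 646 med [0.494 0.273 0.023] lo [0.464 0.225 0.001] hi [0.523 0.29  0.036]
1.15
```

```bash
cat > meas.py <<'E'
from h import *
def annulus(P,ri,ro):
    # centre such that all pts within [ri,ro]
    best=None
    c0=(P[:,:2].max(0)+P[:,:2].min(0))/2
    f=lambda x:(lambda r:np.r_[np.maximum(0,r-ro),np.maximum(0,ri-r)])(np.hypot(*(P[:,:2]-x).T))
    return least_squares(f,c0,loss='soft_l1',f_scale=.001,x_scale=.001,diff_step=1e-3).x
E
python3 - <<'E'
from meas import *
sel={"scene":{},"side":{}}
for n in ("scene","side"):
    im,d=vision.get_image(n); I=info(n)
    F,_,_=cloud(n,np.ones(d.shape,bool),d,I)
    def near(c,r,z0,z1): 
        k=(np.hypot(F[:,0]-c[0],F[:,1]-c[1])<r)&(F[:,2]>z0)&(F[:,2]<z1); return F[k]
    for q,c,z0,z1,ri,ro in (("pan",(.487,-.258),.031,.039,.0285,.032),("fine",(.494,.257),.031,.039,.0285,.032),("coarse",(.43,.145),.031,.039,.0285,.032),
        ("seat",(.567,.018),.058,.065,.0285,.037),("red",(.425,-.112),.07,.08,0,.0285),("blue",(.628,.297),.052,.062,0,.0245),("knob",(.623,-.283),.02,.04,0,.011),("liddisc",(.623,-.283),.008,.0135,0.011,.032)):
        P=near(c,.05,z0,z1); 
        if len(P)<8: print(n,q,"few",len(P));continue
        k=circ(P); print(n,q,len(P),"ann",np.round(annulus(P,ri,ro),4),"circ",np.round(k,4),"bbox",np.round((P.max(0)+P.min(0))[:2]/2,4),"zmed",np.round(np.median(P[:,2]),4),np.round(np.percentile(P[:,2],95),4))
    P=near((.55,.018),.13,.036,.0425)
    r=cv2.minAreaRect((P[:,:2]*1000).astype(np.float32)); print("housing",r)
    b=near((.45,.0),.4,-.01,.004); print("bench z",np.median(b[:,2]))
    if n=="scene":np.save("F.npy",F)
E
```

```text
scene pan 144 ann [ 0.4856 -0.258 ] circ [ 0.4859 -0.2579  0.0302] bbox [ 0.4864 -0.2587] zmed 0.0344 0.0373
scene fine 273 ann [0.495  0.2576] circ [0.4947 0.2578 0.0302] bbox [0.4951 0.2576] zmed 0.0351 0.0377
scene coarse 256 ann [0.4285 0.1461] circ [0.4283 0.1463 0.0302] bbox [0.4295 0.1458] zmed 0.035 0.0379
scene seat 299 ann [0.5815 0.01  ] circ [0.5809 0.0104 0.0327] bbox [0.5739 0.0097] zmed 0.0611 0.0633
scene red 465 ann [ 0.4253 -0.117 ] circ [ 0.4241 -0.1157  0.0203] bbox [ 0.4258 -0.1172] zmed 0.0756 0.0779
scene blue 400 ann [0.6299 0.2943] circ [0.6281 0.2946 0.0178] bbox [0.629 0.294] zmed 0.0586 0.061
scene knob 70 ann [ 0.6235 -0.2861] circ [ 0.6228 -0.285   0.0079] bbox [ 0.6228 -0.2862] zmed 0.0322 0.0361
scene liddisc 254 ann [ 0.6256 -0.2874] circ [ 0.6253 -0.2868  0.0248] bbox [ 0.6242 -0.2867] zmed 0.011 0.0131
housing ((570.0785522460938, 10.069320678710938), (157.3172607421875, 129.7352752685547), 2.4371676445007324)
bench z 0.0003853818612271722
side pan 60 ann [ 0.4867 -0.257 ] circ [ 0.4865 -0.2564  0.0303] bbox [ 0.488  -0.2562] zmed 0.0337 0.036
side 
[... 169 characters left out ...]
278 0.1459] zmed 0.0344 0.0362
side seat 125 ann [0.5803 0.0106] circ [0.5811 0.0111 0.033 ] bbox [0.5806 0.0096] zmed 0.0603 0.0624
side red 134 ann [ 0.4263 -0.1143] circ [ 0.4259 -0.112   0.0214] bbox [ 0.4262 -0.1128] zmed 0.0748 0.0771
side blue 215 ann [0.6295 0.2954] circ [0.6293 0.2967 0.0184] bbox [0.6297 0.2969] zmed 0.0579 0.0598
side knob 41 ann [ 0.6266 -0.2839] circ [ 0.6262 -0.2853  0.0094] bbox [ 0.6264 -0.2842] zmed 0.0294 0.0359
side liddisc 95 ann [ 0.6254 -0.2823] circ [ 0.6256 -0.2847  0.0233] bbox [ 0.6246 -0.2824] zmed 0.0107 0.0129
housing ((570.2548828125, 11.937938690185547), (151.13536071777344, 125.68460083007812), 3.510582208633423)
bench z -0.0003840680967449878
```

Run:
```python
import cv2
a=cv2.imread("pics/a_scene.png")[140:340,190:460]
cv2.imwrite("pics/crop.png",cv2.resize(a,None,fx=2.9,fy=2.9,interpolation=cv2.INTER_CUBIC))
```

```text
(no output)
```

View pics/crop.png

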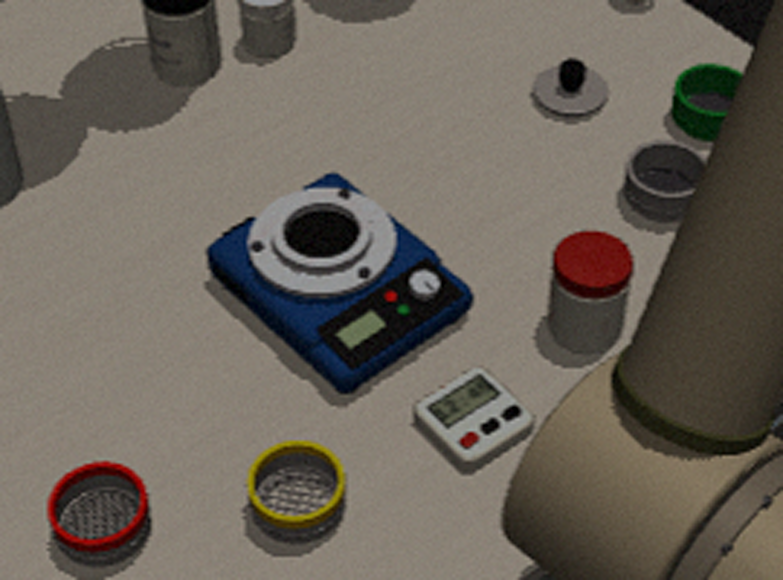

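Measured positions agree between the two cameras to 1–2 mm. The seat is at about (0.581, 0.0105), and the shaker's yaw is about 2.5°. First I align the tool so that tool x = world y and tool y = world x.

jog_arm([
  [[0,0,0,0,0,-0.92],[0,0,0,0,0,-0.92],[0,0,0,0,0,-0.92],[0,0,0,0,0,-0.92],[0,0,0,0,0,-0.92],[0,0,0,0,0,-0.92],[0,0,0,0,0,-0.92],[0,0,0,0,0,-0.92],[0,0,0,0,0,-0.91]],
], grip=1, squeeze=40)

```text
time_s: 2.15
position: [0.1786, -0.5202, 0.2313]
tool_rot: [[-0.006, 1.0, 0.0], [1.0, 0.006, 0.0], [0.0, 0.0, -1.0]]
ft_force: [0.1, 0.4, 0.5]
grip_width: 0.0852
```

jog_arm([
  [[0.73,0.85,0,0,0,0],[0.73,0.85,0,0,0,0],[0.73,0.85,0,0,0,0],[0.73,0.85,0,0,0,0],[0.73,0.85,0,0,0,0],[0.73,0.85,0,0,0,0],[0.73,0.85,0,0,0,0],[0.73,0.85,0,0,0,0],[0.73,0.85,0,0,0,0],[0,0,0,0,0,0]],
])

```text
time_s: 3.15
position: [0.4873, -0.2538, 0.2312]
tool_rot: [[-0.006, 1.0, 0.001], [1.0, 0.006, 0.001], [0.001, 0.001, -1.0]]
ft_force: [-1.3, -1.2, 0.3]
grip_width: 0.0852
```

```bash
cat > w.py <<'E'
from meas import *
import sys
# usage: w.py name cx cy z0 z1 ri ro : wrist picture, annulus fit
def wr(name,items):
    s=env.observe(); I=info("wrist"); im,d=vision.get_image("wrist")
    cv2.imwrite(f"pics/{name}.png",im[:,:,::-1])
    F,_,_=cloud("wrist",np.ones(d.shape,bool),d,I)
    print("t",round(s['time_s'],2),"tcp",np.round(s['position'],4),"w",round(s['grip_width'],4),"f",np.round(s['ft_force'],1), "rotz",np.round(s['tool_rot'][:,2],4),"rotx",np.round(s['tool_rot'][:,0],4))
    for q,cx,cy,z0,z1,ri,ro in items:
        k=(np.hypot(F[:,0]-cx,F[:,1]-cy)<.05)&(F[:,2]>z0)&(F[:,2]<z1); P=F[k]
        if len(P)<10: print(q,"few");continue
        print(q,len(P),"ann",np.round(annulus(P,ri,ro),4),"circ",np.round(circ(P),4),"z",np.round(np.percentile(P[:,2],[5,50,95]),4))
    return im,d,I,F
E
python3 - <<'E'
from w import *
wr("w1",[("pan",.486,-.258,.031,.039,.0285,.032)])
E
```

```text
t 3.15 tcp [ 0.4873 -0.2538  0.2312] w 0.0852 f [-1.3 -1.2  0.3] rotz [ 9.e-04  7.e-04 -1.e+00] rotx [-5.9e-03  1.0e+00  7.0e-04]
pan 966 ann [ 0.4864 -0.2598] circ [ 0.4864 -0.2596  0.0302] z [0.0337 0.0355 0.0368]
```

View pics/w1.png

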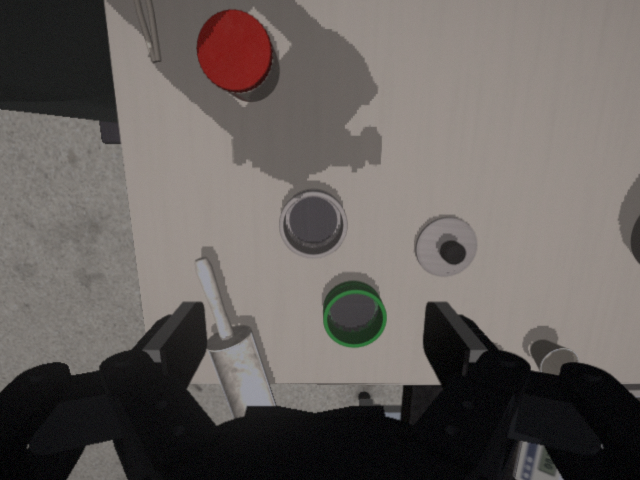

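The wrist picture shows the pan at (313,223) as a bare steel ring, with the green decoy at (355,317), the lid at (447,247) and the red jar at (235,50). The depth fit puts the pan at (0.486,-0.2595), so I descend there.

jog_arm([
  [[-0.14,-0.02,0.5,0,0,0],[0,0,0.8,0,0,0],[0,0,0.9,0,0,0],[0,0,0.9,0,0,0],[0,0,0.9,0,0,0],[0,0,0.7,0,0,0],[0,0,0.4,0,0,0],[0,0,0.25,0,0,0],[0,0,0.12,0,0,0],[0,0,0,0,0,0]],
])

```text
time_s: 4.2
position: [0.4835, -0.2633, 0.0126]
tool_rot: [[0.0, 1.0, 0.0], [1.0, -0.0, -0.0], [-0.0, 0.0, -1.0]]
ft_force: [0.5, -0.3, 0.8]
grip_width: 0.0855
```

jog_arm([
  [[0,0,0,0,0,0],[0,0,0,0,0,0],[0,0,0,0,0,0],[0,0,0,0,0,0],[0,0,0,0,0,0],[0,0,0,0,0,0]],
], grip=-1)

```text
time_s: 4.8
position: [0.4841, -0.2632, 0.0141]
tool_rot: [[-0.001, 1.0, 0.002], [1.0, 0.001, -0.002], [-0.002, 0.002, -1.0]]
ft_force: [-2.1, 0.5, 7.9]
grip_width: 0.0631
```

jog_arm([
  [[0,0,-0.3,0,0,0],[0,0,-0.6,0,0,0],[0,0,-0.9,0,0,0],[0,0,-0.9,0,0,0],[0.4,0.1,-0.8,0,0,0],[0.8,0.3,-0.3,0,0,0],[1.0,0.4,0,0,0,0],[1.0,0.4,0,0,0,0],[1.0,0.4,0,0,0,0],[0.5,0.2,0,0,0,0]],
])

```text
time_s: 5.8
position: [0.5562, -0.0717, 0.1657]
tool_rot: [[-0.003, 1.0, 0.001], [1.0, 0.003, 0.0], [0.0, 0.001, -1.0]]
ft_force: [0.3, -0.3, -0.7]
grip_width: 0.0631
```

jog_arm([
  [[0.4,0.2,0,0,0,0],[0.2,0.1,0,0,0,0],[0,0,0,0,0,0],[0,0,0,0,0,0]],
])

```text
time_s: 6.2
position: [0.5674, -0.0514, 0.1648]
tool_rot: [[-0.0, 1.0, 0.0], [1.0, 0.0, -0.0], [-0.0, 0.0, -1.0]]
ft_force: [0.6, -0.7, -0.6]
grip_width: 0.0631
```

Run:
```python
from w import *
im,d,I,F=wr("w2",[("seat",.581,.0105,.057,.065,.0285,.037)])
```

```text
t 6.2 tcp [ 0.5674 -0.0514  0.1648] w 0.0631 f [ 0.6 -0.7 -0.6] rotz [ 1.e-04 -3.e-04 -1.e+00] rotx [-2.e-04  1.e+00 -3.e-04]
seat 4252 ann [0.5819 0.0069] circ [0.5818 0.007  0.0325] z [0.06   0.0614 0.0626]
```

View pics/w2.png

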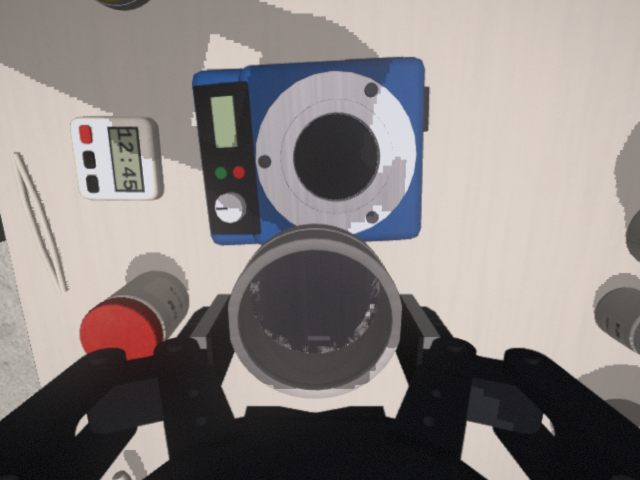

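```bash
cat > inhand.py <<'E'
from w import *
def hand(n,s,zr=.021,dz=.0035,cam="wrist",dy=0.004):
    # rim points of held part: z near tcp+zr
    I=info(cam); im,d=vision.get_image(cam)
    F,_,_=cloud(cam,np.ones(d.shape,bool),d,I)
    p=s['position']; r=np.hypot(F[:,0]-p[0],F[:,1]-p[1]-dy)
    P=F[(r<.036)&(r>.024)&(F[:,2]>p[2]+zr-.012)&(F[:,2]<p[2]+zr+.012)]
    if len(P)<10: print(cam,"few",len(P)); return
    h,e=np.histogram(P[:,2]-p[2],24); print(cam,len(P),"zhist",h.tolist(),np.round(e[[0,-1]],4))
    zt=np.percentile(P[:,2],97); P=P[P[:,2]>zt-dz]
    a=annulus(P,.0285,.032); c=circ(P); print(cam,len(P),"ann-tcp",np.round(a-p[:2],4),"circ-tcp",np.round(c[:2]-p[:2],4),"r",round(c[2],4),"ztop-tcp",round(zt-p[2],4), "ann",np.round(a,4))
E
python3 - <<'E'
from inhand import *
s=env.observe()
for c in("wrist","scene","side"): hand("x",s,cam=c)
E
```

```text
wrist 10882 zhist [343, 314, 338, 350, 370, 329, 330, 286, 241, 321, 477, 1435, 3390, 1177, 115, 107, 122, 104, 120, 111, 116, 121, 125, 140] [0.009 0.033]
wrist 733 ann-tcp [0.0001 0.0022] circ-tcp [0.0002 0.0027] r 0.0328 ztop-tcp 0.0305 ann [ 0.5674 -0.0494]
scene few 0
side 247 zhist [16, 15, 14, 16, 14, 15, 16, 17, 17, 18, 17, 20, 18, 14, 3, 1, 1, 3, 1, 2, 0, 4, 0, 5] [0.009  0.0318]
side 13 ann-tcp [0.0006 0.0042] circ-tcp [-0.0008  0.0032] r 0.0342 ztop-tcp 0.0292 ann [ 0.5679 -0.0473]
```

```bash
python3 - <<'E'
import re
t=open('inhand.py').read()
t=t.replace("zt=np.percentile(P[:,2],97); P=P[P[:,2]>zt-dz]","zt=p[2]+zr; P=P[abs(P[:,2]-zt)<.002]")
open('inhand.py','w').write(t)
E
python3 - <<'E'
from inhand import *
s=env.observe()
for c in("wrist","side"): hand("x",s,cam=c)
E
```

```text
wrist 10838 zhist [320, 330, 348, 349, 329, 347, 344, 275, 247, 308, 534, 1445, 3335, 1136, 127, 102, 122, 108, 108, 122, 118, 117, 130, 137] [0.009 0.033]
wrist 6449 ann-tcp [0.0003 0.0033] circ-tcp [0.0003 0.0036] r 0.0302 ztop-tcp 0.021 ann [ 0.5676 -0.0482]
side 243 zhist [13, 10, 18, 18, 18, 8, 20, 16, 13, 15, 27, 17, 18, 14, 3, 3, 1, 0, 2, 1, 3, 1, 1, 3] [0.009  0.0323]
side 69 ann-tcp [-0.0002  0.0054] circ-tcp [-0.0004  0.0054] r 0.0305 ztop-tcp 0.021 ann [ 0.5672 -0.0462]
```

Picture w2 shows the seat at (336,156) and the pan level in the jaws at (315,310). All cameras together say the pan sits about 5 mm to +y of the TCP. I move it over the seat.

jog_arm([
  [[0.7,0.17,0,0,0,0],[0.71,0.175,0,0,0,0],[0,0,0.6,0,0,0],[0,0,0.7,0,0,0],[0,0,0.5,0,0,0],[0,0,0.2,0,0,0],[0,0,0,0,0,0],[0,0,0,0,0,0],[0,0,0,0,0,0]],
])

```text
time_s: 7.4
position: [0.582, 0.0055, 0.0857]
tool_rot: [[-0.0, 1.0, 0.002], [1.0, 0.0, -0.0], [-0.0, 0.002, -1.0]]
ft_force: [-0.7, -0.2, -1.1]
grip_width: 0.0629
```

```bash
python3 - <<'E'
from inhand import *
s=env.observe(); print(s['position'])
for c in("wrist","side","scene"): hand("x",s,cam=c)
for n in("scene","side","wrist"):
    im,d=vision.get_image(n); 
    if n=="wrist": cv2.imwrite("pics/w3.png",im[:,:,::-1]); continue
    c=proj(n,[.581,.01,.07])[0].astype(int); a=im[c[1]-50:c[1]+50,c[0]-65:c[0]+65,::-1]; cv2.imwrite(f"pics/p3_{n}.png",cv2.resize(a,None,fx=5,fy=5,interpolation=cv2.INTER_CUBIC))
E
python3 -c "
import cv2,numpy as np
a=cv2.imread('pics/p3_scene.png');b=cv2.imread('pics/p3_side.png')
cv2.imwrite('pics/p3.png',cv2.resize(np.hstack([a,b]),(800,308)))"
```

```text
[0.58196635 0.00545949 0.08570918]
wrist 10830 zhist [324, 335, 321, 356, 337, 351, 334, 298, 244, 311, 481, 1447, 3371, 1121, 149, 118, 109, 103, 121, 118, 115, 121, 130, 115] [0.009 0.033]
wrist 6421 ann-tcp [0.0002 0.0033] circ-tcp [0.0002 0.0036] r 0.0302 ztop-tcp 0.021 ann [0.5822 0.0087]
side 252 zhist [18, 16, 22, 11, 20, 13, 16, 18, 13, 15, 26, 18, 21, 8, 3, 0, 2, 3, 1, 1, 3, 0, 3, 1] [0.009 0.032]
side 65 ann-tcp [0.0007 0.0052] circ-tcp [0.0006 0.0054] r 0.0302 ztop-tcp 0.021 ann [0.5827 0.0107]
scene 53 zhist [2, 0, 2, 1, 2, 0, 0, 4, 3, 2, 1, 3, 1, 2, 1, 1, 3, 7, 3, 7, 4, 2, 1, 1] [0.0091 0.0243]
scene 26 ann-tcp [0.0004 0.006 ] circ-tcp [113.6412 247.1302] r 271.9729 ztop-tcp 0.021 ann [0.5824 0.0114]
```

View pics/p3.png

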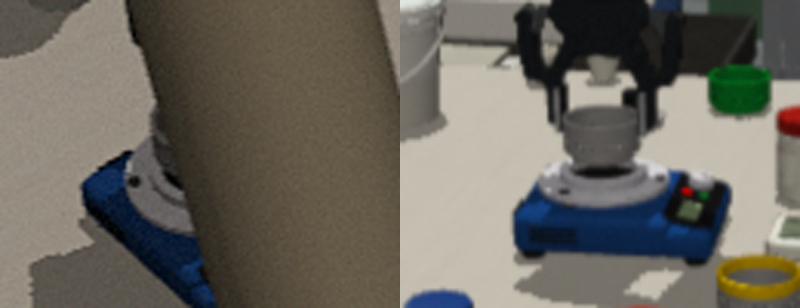

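View pics/w3.png

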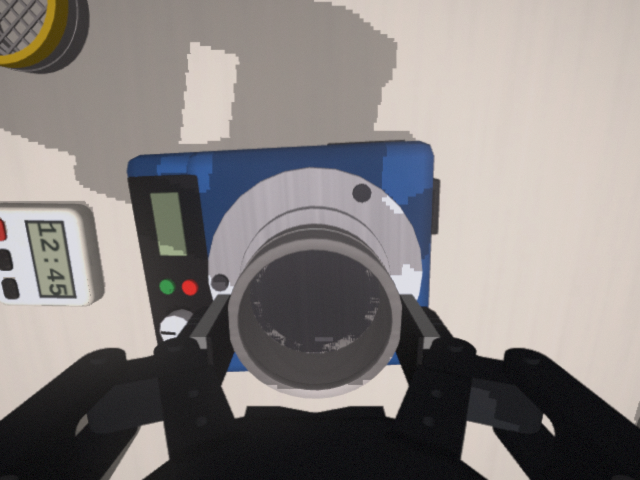

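The pan is centred over the seat to about 1 mm in both the side and wrist views. I lower it.

jog_arm([
  [[0,-0.015,0.12,0,0,0],[0,0,0.1,0,0,0],[0,0,0.1,0,0,0],[0,0,0.08,0,0,0],[0,0,0,0,0,0],[0,0,0,0,0,0]],
])

```text
time_s: 8.3
position: [0.5808, 0.0057, 0.0683]
tool_rot: [[-0.0, 1.0, -0.0], [1.0, 0.0, 0.0], [0.0, -0.0, -1.0]]
ft_force: [0.0, 0.4, -1.0]
grip_width: 0.0631
```

jog_arm([
  [[0,0,0.03,0,0,0],[0,0,0,0,0,0]],
])

```text
time_s: 8.5
position: [0.5809, 0.0056, 0.0681]
tool_rot: [[-0.001, 1.0, 0.001], [1.0, 0.001, -0.0], [-0.0, 0.001, -1.0]]
ft_force: [-3.7, 0.9, 6.9]
grip_width: 0.0631
```

jog_arm([
  [[0,0,0,0,0,0],[0,0,0,0,0,0],[0,0,0,0,0,0],[0,0,-0.2,0,0,0],[0,0,-0.7,0,0,0],[0,0,-1,0,0,0],[0,0,-1,0,0,0],[0.6,-0.6,0,0,0,0],[0.8,-0.8,0,0,0,0],[0,0,0,0,0,0]],
], grip=1)

```text
time_s: 9.5
position: [0.5215, 0.0645, 0.1843]
tool_rot: [[-0.003, 1.0, -0.001], [1.0, 0.003, 0.001], [0.001, -0.001, -1.0]]
ft_force: [0.2, -0.8, 0.8]
grip_width: 0.0856
```

jog_arm([
  [[0.8,-0.8,0,0,0,0],[0.5,-0.8,0,0,0,0],[0.2,-0.5,0,0,0,0],[0,0,0,0,0,0],[0,0,0,0,0,0]],
])

```text
time_s: 10.0
position: [0.4413, 0.1215, 0.184]
tool_rot: [[-0.001, 1.0, 0.002], [1.0, 0.001, -0.0], [-0.0, 0.002, -1.0]]
ft_force: [0.4, -1.4, -0.5]
grip_width: 0.0851
```

Run:
```python
from w import *
im,d,I,F=wr("w4",[("coarse",.4284,.146,.031,.039,.0285,.032),("pan",.581,.0105,.084,.094,.0285,.032)])
for n in ("scene","side"):
    im,d=vision.get_image(n)
    F,_,_=cloud(n,np.ones(d.shape,bool),d)
    P=F[(np.hypot(F[:,0]-.581,F[:,1]-.0105)<.04)&(F[:,2]>.085)&(F[:,2]<.095)]
    if len(P)>9: print(n,len(P),annulus(P,.0285,.032),np.percentile(P[:,2],[5,50,95]))
    cv2.imwrite(f"pics/b_{n}.png",im[:,:,::-1])
```

```text
t 10.0 tcp [0.4413 0.1215 0.184 ] w 0.0851 f [ 0.4 -1.4 -0.5] rotz [ 1.5e-03 -1.0e-04 -1.0e+00] rotx [-8.e-04  1.e+00 -1.e-04]
coarse 1310 ann [0.4282 0.1438] circ [0.4283 0.1438 0.03  ] z [0.0328 0.0356 0.0368]
pan 93 ann [0.5813 0.0096] circ [0.5828 0.0127 0.0277] z [0.0845 0.0889 0.0903]
scene 22 [0.58170173 0.01201535] [0.08613032 0.08777294 0.09122048]
side 114 [0.58166646 0.0110372 ] [0.08522928 0.08791514 0.09023099]
```

View pics/w4.png

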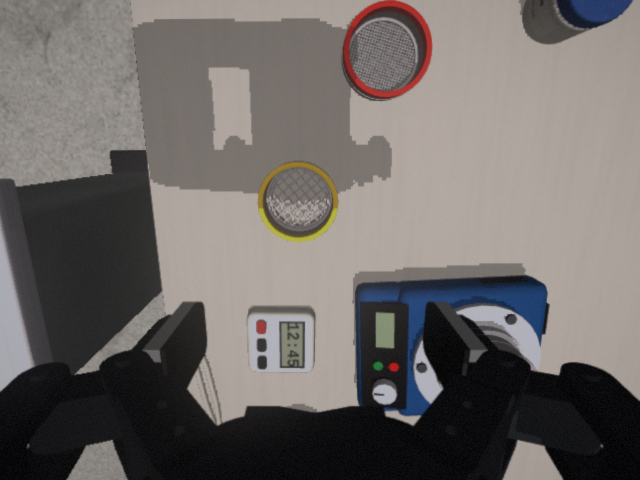

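The picture shows the coarse sieve at (298,201), the fine sieve at (388,50) and the timer untouched. The pan's rim is at z = 0.089, so it is seated. Next is the fine sieve.

jog_arm([
  [[0.9,0.35,0,0,0,0],[0.9,0.35,0,0,0,0],[0.9,0.35,0,0,0,0],[0.7,0.29,0.3,0,0,0],[0,0,0.9,0,0,0],[0,0,0.9,0,0,0],[0,0,0.5,0,0,0],[0,0,0.2,0,0,0],[0,0,0,0,0,0],[0,0,0,0,0,0]],
])

```text
time_s: 11.15
position: [0.4951, 0.2576, 0.0723]
tool_rot: [[-0.0, 1.0, 0.002], [1.0, 0.0, 0.001], [0.001, 0.002, -1.0]]
ft_force: [-0.6, 0.8, 0.5]
grip_width: 0.0854
```

jog_arm([
  [[0,0,0.6,0,0,0],[0,0,0.5,0,0,0],[0,0,0.25,0,0,0],[0,0,0.11,0,0,0],[0,0,0,0,0,0]],
])

```text
time_s: 11.65
position: [0.4946, 0.2577, 0.0134]
tool_rot: [[-0.0, 1.0, 0.001], [1.0, 0.0, 0.0], [0.0, 0.001, -1.0]]
ft_force: [0.4, -0.8, 0.7]
grip_width: 0.0853
```

jog_arm([
  [[0,0,0,0,0,0],[0,0,0,0,0,0],[0,0,0,0,0,0],[0,0,0,0,0,0],[0,0,0,0,0,0]],
], grip=-1)

```text
time_s: 12.15
position: [0.4948, 0.2578, 0.0145]
tool_rot: [[-0.0, 1.0, 0.002], [1.0, 0.0, 0.001], [0.001, 0.002, -1.0]]
ft_force: [-1.8, -0.3, 7.8]
grip_width: 0.0633
```

jog_arm([
  [[0,0,-0.3,0,0,0],[0,0,-0.6,0,0,0],[0,0,-0.9,0,0,0],[0,0,-1,0,0,0],[-0.4,0.1,-1,0,0,0],[-0.8,0.25,-0.3,0,0,0],[-1,0.35,0,0,0,0],[-1,0.35,0,0,0,0],[-1,0.35,0,0,0,0],[0,0,0,0,0,0]],
])

```text
time_s: 13.15
position: [0.5518, 0.0854, 0.1778]
tool_rot: [[0.004, 1.0, 0.002], [1.0, -0.004, -0.001], [-0.001, 0.002, -1.0]]
ft_force: [0.2, 1.1, -1.6]
grip_width: 0.0629
```

jog_arm([
  [[0,0,0,0,0,0],[0,0,0,0,0,0]],
])

```text
time_s: 13.35
position: [0.5499, 0.0904, 0.1774]
tool_rot: [[-0.001, 1.0, 0.0], [1.0, 0.001, 0.0], [0.0, 0.0, -1.0]]
ft_force: [-0.3, 0.4, -0.9]
grip_width: 0.0634
```

Run:
```python
from inhand import *
s=env.observe(); print(s['position'],s['tool_rot'][:,2])
for c in("wrist","side","scene"): hand("x",s,cam=c)
im,d,I,F=wr("w5",[("pan",.581,.0105,.084,.094,.0285,.032)])
```

```text
[0.5499441  0.09043735 0.17744378] [ 2.94468431e-04  2.43590858e-04 -9.99999927e-01]
wrist 9888 zhist [325, 277, 231, 290, 386, 403, 407, 379, 446, 414, 577, 1727, 2422, 457, 91, 110, 116, 100, 123, 111, 115, 121, 140, 120] [0.009 0.033]
wrist 5183 ann-tcp [ 0.0002 -0.0013] circ-tcp [ 0.0002 -0.001 ] r 0.0301 ztop-tcp 0.021 ann [0.5502 0.0891]
side 259 zhist [14, 19, 16, 17, 14, 18, 19, 23, 19, 22, 19, 19, 12, 3, 2, 4, 1, 3, 1, 3, 1, 3, 3, 4] [0.0091 0.0328]
side 53 ann-tcp [0.0002 0.001 ] circ-tcp [0.0002 0.0007] r 0.0302 ztop-tcp 0.021 ann [0.5502 0.0914]
scene 292 zhist [14, 14, 7, 24, 10, 11, 15, 19, 12, 11, 20, 31, 29, 18, 14, 3, 7, 4, 6, 5, 3, 5, 4, 6] [0.009  0.0329]
scene 98 ann-tcp [0.0004 0.0011] circ-tcp [-0.0004 -0.0008] r 0.0318 ztop-tcp 0.021 ann [0.5503 0.0915]
t 13.5 tcp [0.55   0.0907 0.1772] w 0.0629 f [-1.1 -0.5 -1. ] rotz [ 2.e-04  1.e-04 -1.e+00] rotx [-2.1e-03  1.0e+00  1.0e-04]
pan 396 ann [0.5808 0.0085] circ [0.5778 0.0101 0.033 ] z [0.0848 0.0894 0.0907]
```

View pics/w5.png

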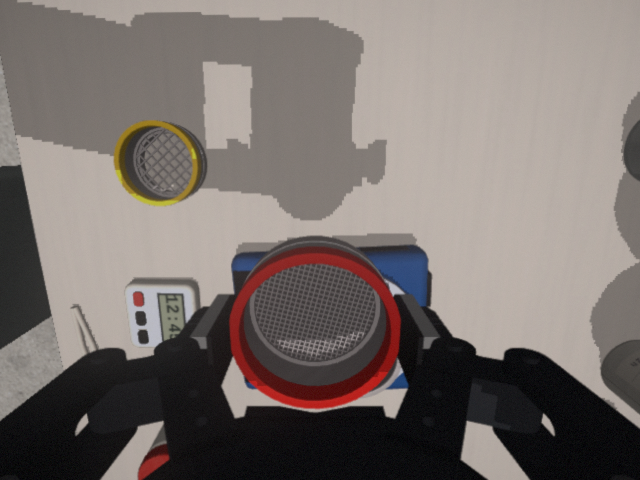

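Picture w5 shows the fine sieve (red rim) held at (315,325). I move it over the pan.

jog_arm([
  [[-0.7,0.27,0,0,0,0],[-0.7,0.27,0,0,0,0],[-0.61,0.24,0.2,0,0,0],[0,0,0.6,0,0,0],[0,0,0.6,0,0,0],[0,0,0.28,0,0,0],[0,0,0,0,0,0],[0,0,0,0,0,0],[0,0,0,0,0,0]],
])

```text
time_s: 14.45
position: [0.5822, 0.0094, 0.111]
tool_rot: [[-0.001, 1.0, 0.002], [1.0, 0.001, -0.0], [-0.0, 0.002, -1.0]]
ft_force: [0.1, -0.6, -1.8]
grip_width: 0.063
```

```bash
cat > chk.py <<'E'
from inhand import *
def chk(tag,z):
    s=env.observe(); print(np.round(s['position'],4))
    for c in ("side","wrist"): hand("x",s,cam=c)
    n="side"; im,d=vision.get_image(n)
    F,_,_=cloud(n,np.ones(d.shape,bool),d)
    P=F[(np.hypot(F[:,0]-.581,F[:,1]-.0105)<.04)&(abs(F[:,2]-z)<.003)]
    if len(P)>9: print("below",len(P),np.round(annulus(P,.0285,.032),4),np.round((P.max(0)+P.min(0))/2,4))
    c=proj(n,[.581,.01,.1])[0].astype(int); a=im[c[1]-55:c[1]+55,c[0]-70:c[0]+70,::-1]; cv2.imwrite(f"pics/{tag}.png",cv2.resize(a,None,fx=5,fy=5,interpolation=cv2.INTER_CUBIC))
E
python3 -c "
from chk import *
chk('p6',.0885)"
```

```text
[0.5822 0.0094 0.111 ]
side 227 zhist [21, 10, 11, 14, 19, 12, 18, 11, 21, 20, 16, 21, 9, 3, 5, 0, 1, 2, 4, 2, 2, 1, 2, 2] [0.0091 0.0328]
side 50 ann-tcp [-0.0003  0.0013] circ-tcp [0.0001 0.0008] r 0.0307 ztop-tcp 0.021 ann [0.5819 0.0107]
wrist 9867 zhist [322, 285, 226, 313, 375, 385, 408, 436, 401, 429, 616, 2031, 2134, 341, 120, 96, 107, 107, 129, 116, 113, 135, 119, 123] [0.009 0.033]
wrist 5122 ann-tcp [ 0.0001 -0.0013] circ-tcp [ 0.0001 -0.001 ] r 0.0301 ztop-tcp 0.021 ann [0.5822 0.0081]
below 65 [0.5809 0.0105] [0.5812 0.0178 0.0884]
```

View pics/p6.png

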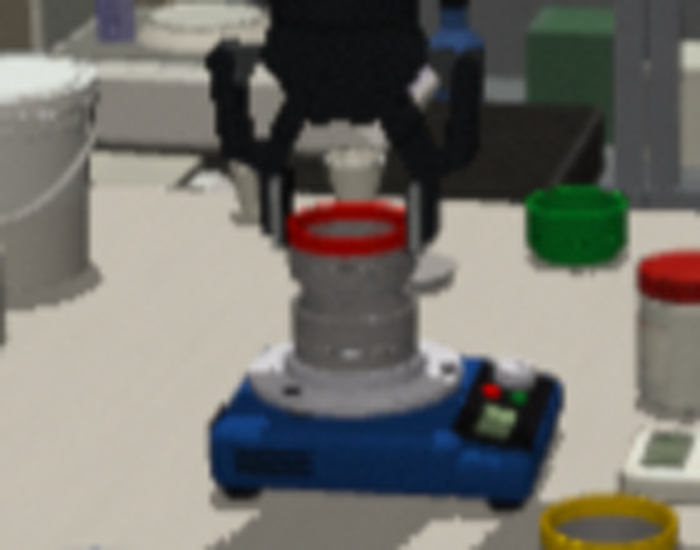

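The side view shows the fine sieve (350,230) directly above the seated pan (355,330), aligned to about 1 mm. I lower it.

jog_arm([
  [[0,-0.02,0.1,0,0,0],[0,0,0.1,0,0,0],[0,0,0.08,0,0,0],[0,0,0.06,0,0,0],[0,0,0.04,0,0,0],[0,0,0,0,0,0],[0,0,0,0,0,0]],
])

```text
time_s: 15.3
position: [0.5807, 0.0092, 0.0964]
tool_rot: [[-0.001, 1.0, 0.001], [1.0, 0.001, -0.001], [-0.001, 0.001, -1.0]]
ft_force: [-7.5, 0.7, 16.2]
grip_width: 0.063
```

jog_arm([
  [[0,0,0,0,0,0],[0,0,0,0,0,0],[0,0,0,0,0,0],[0,0,-0.2,0,0,0],[0,0,-0.7,0,0,0],[0,0,-1,0,0,0],[0,0,-0.7,0,0,0],[0.6,-0.6,0,0,0,0],[0.8,-0.8,0,0,0,0],[0.8,-0.8,0,0,0,0]],
], grip=1)

```text
time_s: 16.3
position: [0.4917, 0.0978, 0.1989]
tool_rot: [[0.001, 1.0, 0.001], [1.0, -0.001, 0.0], [0.0, 0.001, -1.0]]
ft_force: [1.2, 0.4, -0.4]
grip_width: 0.0852
```

jog_arm([
  [[0.9,-0.8,0,0,0,0],[0.3,-0.6,0,0,0,0],[0,0,0,0,0,0],[0,0,0,0,0,0]],
])

```text
time_s: 16.7
position: [0.437, 0.1453, 0.1992]
tool_rot: [[-0.001, 1.0, 0.001], [1.0, 0.001, -0.0], [-0.0, 0.001, -1.0]]
ft_force: [0.8, -0.6, -0.3]
grip_width: 0.0853
```

```bash
cat > stack.py <<'E'
from w import *
def stack(z,tag):
    for n in ("scene","side","wrist"):
        im,d=vision.get_image(n)
        F,_,_=cloud(n,np.ones(d.shape,bool),d)
        P=F[(np.hypot(F[:,0]-.581,F[:,1]-.0105)<.045)&(F[:,2]>z-.004)&(F[:,2]<z+.02)]
        if len(P)<10: print(n,"few"); continue
        h,e=np.histogram(P[:,2],12); Q=P[abs(P[:,2]-z)<.003]
        A=np.c_[Q[:,:2]-Q[:,:2].mean(0),np.ones(len(Q))]; k=np.linalg.lstsq(A,Q[:,2],rcond=None)[0]
        print(n,len(P),np.round(annulus(Q,.0285,.032),4),"zpct",np.round(np.percentile(P[:,2],[5,50,95,99]),4),"slope",np.round(k,3))
        if n!="wrist":
            c=proj(n,[.581,.01,.1])[0].astype(int); a=im[c[1]-55:c[1]+55,c[0]-70:c[0]+70,::-1]; cv2.imwrite(f"pics/{tag}_{n}.png",cv2.resize(a,None,fx=5,fy=5,interpolation=cv2.INTER_CUBIC))
E
python3 -c "
from stack import *
stack(.117,'s1'); print(env.observe()['position'],env.observe()['time_s'])"
```

```text
scene 24 [0.5802 0.0078] zpct [0.1142 0.1169 0.1187 0.1191] slope [ 0.06  -0.036  0.117]
side 105 [0.5815 0.0087] zpct [0.1134 0.1158 0.1183 0.1191] slope [0.003 0.003 0.116]
wrist 249 [0.5805 0.0074] zpct [0.1138 0.1169 0.1184 0.119 ] slope [ 0.122 -0.144  0.117]
[0.43764813 0.14458464 0.19858619] 16.85
```

View pics/s1_side.png

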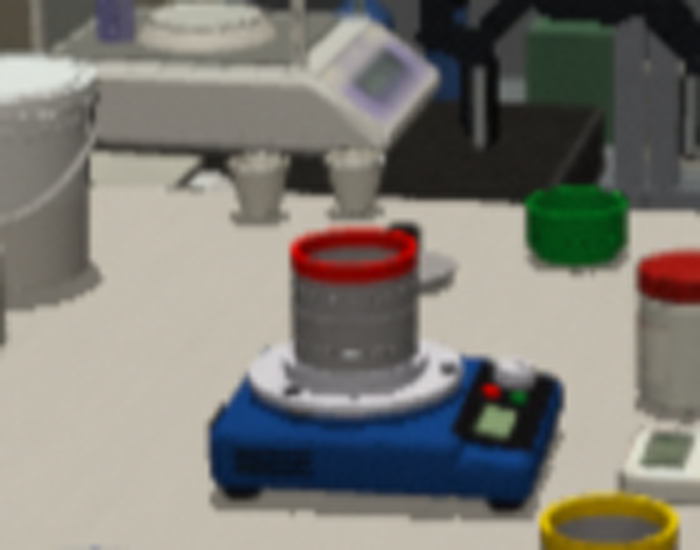

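The fine sieve is home: its rim is at z = 0.117, and the side view shows it level with no gap. Now the coarse sieve.

jog_arm([
  [[0.035,-0.23,0.4,0,0,0],[0,0,0.8,0,0,0],[0,0,0.9,0,0,0],[0,0,0.9,0,0,0],[0,0,0.6,0,0,0],[0,0,0,0,0,0],[0,0,0,0,0,0]],
])

```text
time_s: 17.55
position: [0.4283, 0.1462, 0.0549]
tool_rot: [[0.0, 1.0, -0.0], [1.0, -0.0, -0.0], [-0.0, -0.0, -1.0]]
ft_force: [0.4, -0.5, 0.4]
grip_width: 0.0852
```

jog_arm([
  [[0,0,0.4,0,0,0],[0,0,0.35,0,0,0],[0,0,0.2,0,0,0],[0,0,0.08,0,0,0],[0,0,0,0,0,0]],
])

```text
time_s: 18.05
position: [0.4279, 0.1465, 0.0138]
tool_rot: [[-0.0, 1.0, 0.001], [1.0, 0.0, 0.0], [0.0, 0.001, -1.0]]
ft_force: [0.5, 1.1, 0.2]
grip_width: 0.0855
```

jog_arm([
  [[0,0,0,0,0,0],[0,0,0,0,0,0],[0,0,0,0,0,0],[0,0,0,0,0,0],[0,0,0,0,0,0]],
], grip=-1)

```text
time_s: 18.55
position: [0.4279, 0.1466, 0.0145]
tool_rot: [[-0.0, 1.0, 0.002], [1.0, 0.0, 0.0], [0.0, 0.002, -1.0]]
ft_force: [-1.8, -1.4, 11.1]
grip_width: 0.0634
```

jog_arm([
  [[0,0,-0.3,0,0,0],[0,0,-0.6,0,0,0],[0,0,-0.9,0,0,0],[0,0,-1,0,0,0],[0,0.1,-1,0,0,0],[-0.3,0.4,-0.4,0,0,0],[-0.5,0.8,0,0,0,0],[-0.6,0.8,0,0,0,0],[-0.6,0.8,0,0,0,0],[0,0,0,0,0,0]],
])

```text
time_s: 19.55
position: [0.5464, 0.0638, 0.1811]
tool_rot: [[0.003, 1.0, 0.002], [1.0, -0.003, -0.001], [-0.001, 0.002, -1.0]]
ft_force: [0.1, -0.1, -1.3]
grip_width: 0.0631
```

jog_arm([
  [[0,0,0,0,0,0],[0,0,0,0,0,0]],
])

```text
time_s: 19.75
position: [0.5427, 0.0672, 0.1814]
tool_rot: [[-0.001, 1.0, -0.001], [1.0, 0.001, 0.0], [0.0, -0.001, -1.0]]
ft_force: [0.4, 0.2, 0.4]
grip_width: 0.063
```

Run:
```python
from chk import *
chk('p7',.1165)
```

```text
[0.5427 0.0672 0.1814]
side 244 zhist [14, 11, 21, 9, 20, 14, 20, 22, 11, 18, 17, 25, 11, 4, 2, 3, 1, 4, 1, 5, 2, 1, 2, 6] [0.0091 0.0326]
side 55 ann-tcp [0.0004 0.0009] circ-tcp [0.0002 0.0005] r 0.0302 ztop-tcp 0.021 ann [0.5431 0.0681]
wrist 9466 zhist [340, 301, 222, 269, 395, 413, 397, 417, 441, 414, 534, 1466, 2224, 476, 106, 100, 107, 118, 113, 119, 120, 120, 118, 136] [0.009 0.033]
wrist 4700 ann-tcp [ 0.0002 -0.0019] circ-tcp [ 0.0002 -0.0015] r 0.0301 ztop-tcp 0.021 ann [0.5429 0.0653]
below 107 [0.5816 0.0098] [0.5818 0.0089 0.1163]
```

jog_arm([
  [[-0.5,0.3,0,0,0,0],[-0.5,0.35,0,0,0,0],[-0.455,0.3,0.1,0,0,0],[0,0,0.5,0,0,0],[0,0,0.45,0,0,0],[0,0,0,0,0,0],[0,0,0,0,0,0],[0,0,0,0,0,0]],
])

```text
time_s: 20.7
position: [0.582, 0.0085, 0.1404]
tool_rot: [[-0.001, 1.0, 0.002], [1.0, 0.001, -0.0], [-0.0, 0.002, -1.0]]
ft_force: [0.8, -0.3, -0.2]
grip_width: 0.0629
```

Run:
```python
from chk import *
chk('p8',.1165)
```

```text
[0.582  0.0085 0.1404]
side 220 zhist [17, 14, 19, 11, 16, 12, 15, 16, 13, 16, 18, 21, 10, 1, 1, 3, 3, 1, 3, 0, 3, 2, 1, 4] [0.0091 0.033 ]
side 50 ann-tcp [0.0003 0.001 ] circ-tcp [0.0005 0.0008] r 0.0311 ztop-tcp 0.021 ann [0.5823 0.0095]
wrist 9323 zhist [320, 275, 229, 299, 377, 409, 415, 400, 438, 431, 554, 1722, 1962, 347, 98, 103, 108, 116, 111, 114, 127, 116, 139, 113] [0.009 0.033]
wrist 4583 ann-tcp [ 0.0001 -0.0019] circ-tcp [ 0.0002 -0.0016] r 0.0301 ztop-tcp 0.021 ann [0.5821 0.0066]
below 73 [0.5813 0.0096] [0.5812 0.0131 0.1164]
```

View pics/p8.png

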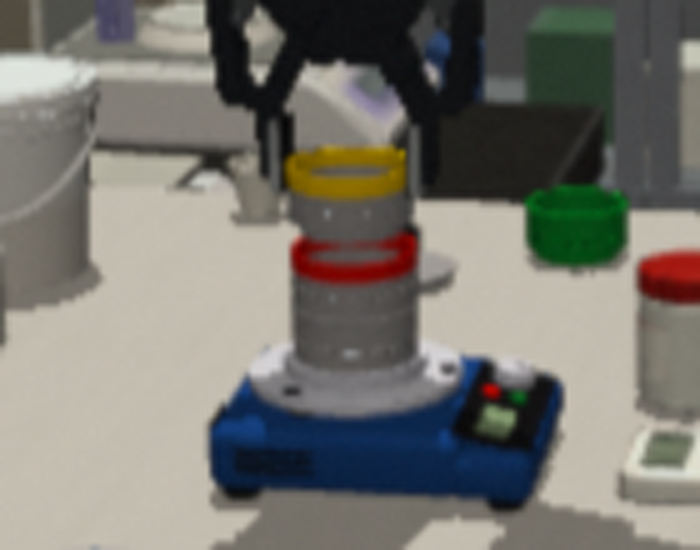

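The side view shows the coarse sieve (348,190) centred over the fine sieve (355,270), about 1 mm off in x. I correct that while lowering.

jog_arm([
  [[0,-0.02,0.1,0,0,0],[0,0,0.1,0,0,0],[0,0,0.1,0,0,0],[0,0,0.06,0,0,0],[0,0,0.05,0,0,0],[0,0,0,0,0,0],[0,0,0,0,0,0]],
])

```text
time_s: 21.55
position: [0.5807, 0.0084, 0.1244]
tool_rot: [[-0.001, 1.0, 0.001], [1.0, 0.001, -0.001], [-0.001, 0.001, -1.0]]
ft_force: [-5.7, -0.4, 13.1]
grip_width: 0.063
```

jog_arm([
  [[0,0,0,0,0,0],[0,0,0,0,0,0],[0,0,0,0,0,0],[0,0,-0.2,0,0,0],[0,0,-0.7,0,0,0],[0,0,-1,0,0,0],[0,0,-0.4,0,0,0],[-0.5,-0.6,0,0,0,0],[-0.7,-0.9,0,0,0,0],[-0.7,-0.9,0,0,0,0]],
], grip=1)

```text
time_s: 22.55
position: [0.4837, -0.0681, 0.2153]
tool_rot: [[-0.002, 1.0, 0.001], [1.0, 0.002, -0.0], [-0.0, 0.001, -1.0]]
ft_force: [-0.1, -1.2, 0.6]
grip_width: 0.0855
```

jog_arm([
  [[-0.7,-0.9,0,0,0,0],[-0.5,-0.56,0,0,0,0],[0,0,0,0,0,0],[0,0,0,0,0,0]],
])

```text
time_s: 22.95
position: [0.4266, -0.1159, 0.2155]
tool_rot: [[0.001, 1.0, 0.001], [1.0, -0.001, -0.0], [-0.0, 0.001, -1.0]]
ft_force: [0.6, -0.5, -0.1]
grip_width: 0.0853
```

```bash
python3 -c "
from stack import *
stack(.145,'s2'); wr('w9',[('red',.4258,-.1155,.07,.08,0,.0285)])"
```

```text
scene 221 [0.5812 0.0082] zpct [0.1415 0.1446 0.1472 0.1483] slope [0.004 0.001 0.145]
side 105 [0.5813 0.0071] zpct [0.1413 0.1435 0.146  0.1465] slope [0.003 0.004 0.144]
wrist 2048 [0.5805 0.0052] zpct [0.1417 0.1452 0.1467 0.1472] slope [ 0.001 -0.006  0.145]
t 23.1 tcp [ 0.427  -0.1152  0.215 ] w 0.0854 f [ 0.5 -0.3 -0.1] rotz [ 2.e-04  0.e+00 -1.e+00] rotx [-0.0016  1.      0.    ]
red 3760 ann [ 0.4267 -0.1183] circ [ 0.4265 -0.1177  0.0196] z [0.0746 0.0758 0.077 ]
```

View pics/s2_side.png

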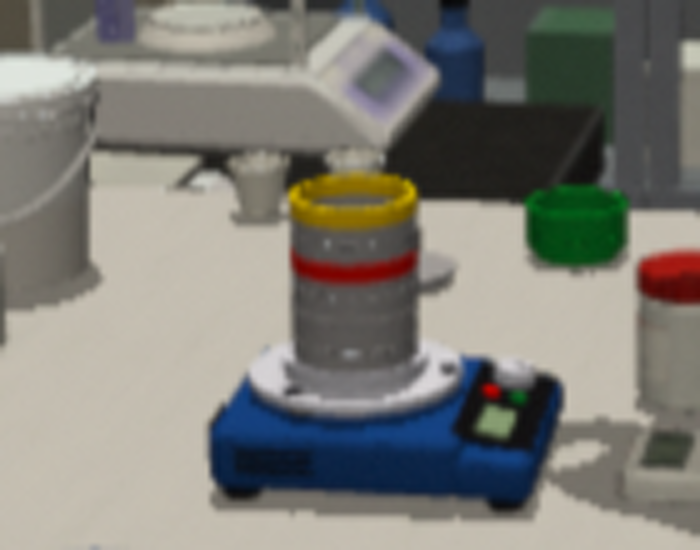

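View pics/w9.png

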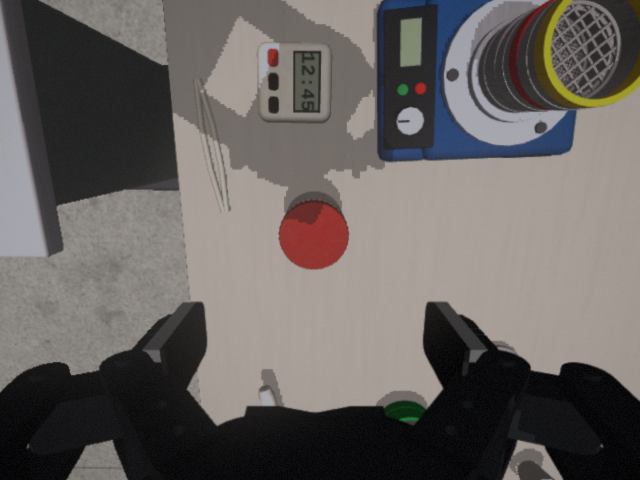

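The nest is complete: the rims read 0.089, 0.117 and 0.145, with slope below 0.01. In the wrist view the red jar is at (313,235), with the shaker and timer as before. I grasp the jar.

jog_arm([
  [[-0.02,-0.02,0.4,0,0,0],[0,0,0.8,0,0,0],[0,0,0.9,0,0,0],[0,0,0.9,0,0,0],[0,0,0.8,0,0,0],[0,0,0.5,0,0,0],[0,0,0.2,0,0,0],[0,0,0,0,0,0],[0,0,0,0,0,0]],
])

```text
time_s: 24.05
position: [0.4263, -0.1165, 0.0356]
tool_rot: [[-0.001, 1.0, 0.001], [1.0, 0.001, -0.001], [-0.001, 0.001, -1.0]]
ft_force: [0.3, -0.2, -0.7]
grip_width: 0.0854
```

jog_arm([
  [[0,0,0,0,0,0],[0,0,0,0,0,0],[0,0,0,0,0,0],[0,0,0,0,0,0],[0,0,0,0,0,0],[0,0,0,0,0,0]],
], grip=-1)

```text
time_s: 24.65
position: [0.4259, -0.1166, 0.0359]
tool_rot: [[-0.001, 1.0, 0.001], [1.0, 0.001, -0.001], [-0.001, 0.001, -1.0]]
ft_force: [-1.0, 1.8, 8.1]
grip_width: 0.0545
```

jog_arm([
  [[0,0,-0.3,0,0,0],[0,0,-0.6,0,0,0],[0,0.3,-0.3,0,0,0],[0,0.7,0,0,0,0],[0.05,0.9,0,0,0,0],[0.05,0.9,0,0,0,0],[0,0.8,0,0,0,0],[0,0.4,0,0,0,0],[0,0,0,0,0,0],[0,0,0,0,0,0]],
])

```text
time_s: 25.65
position: [0.5848, -0.1122, 0.0827]
tool_rot: [[-0.001, 1.0, -0.001], [1.0, 0.001, 0.0], [0.0, -0.001, -1.0]]
ft_force: [-0.6, -0.8, -2.9]
grip_width: 0.0545
```

jog_arm([
  [[0,0,0.4,0,0,0],[0,0,0.4,0,0,0],[0,0,0.25,0,0,0],[0,0,0.1,0,0,0],[0,0,0.03,0,0,0],[0,0,0,0,0,0],[0,0,0,0,0,0]],
])

```text
time_s: 26.35
position: [0.5859, -0.1125, 0.0363]
tool_rot: [[-0.0, 1.0, 0.001], [1.0, 0.0, -0.0], [-0.0, 0.001, -1.0]]
ft_force: [-0.1, 0.1, -1.4]
grip_width: 0.0541
```

Down by another 0.5–1 mm, release, lift, then towards the lid.

jog_arm([
  [[0,0,0.02,0,0,0],[0,0,0,0,0,0]],
])

```text
time_s: 26.55
position: [0.586, -0.1125, 0.036]
tool_rot: [[-0.001, 1.0, 0.001], [1.0, 0.001, -0.001], [-0.001, 0.001, -1.0]]
ft_force: [-1.5, 0.5, 6.1]
grip_width: 0.054
```

jog_arm([
  [[0,0,0,0,0,0],[0,0,0,0,0,0],[0,0,0,0,0,0],[0,0,-0.4,0,0,0],[0,0,-0.8,0,0,0],[0,0,-1,0,0,0],[0,0,-0.8,0,0,0],[-0.6,0.1,0,0,0,0],[-0.9,0.2,0,0,0,0],[-0.9,0.2,0,0,0,0]],
], grip=1)

```text
time_s: 27.55
position: [0.6059, -0.2091, 0.1553]
tool_rot: [[-0.002, 1.0, 0.0], [1.0, 0.002, -0.0], [-0.0, 0.0, -1.0]]
ft_force: [-0.5, -0.2, -0.1]
grip_width: 0.0854
```

jog_arm([
  [[-0.9,0.2,0,0,0,0],[-0.7,0.2,0,0,0,0],[-0.3,0.1,0,0,0,0],[0,0,0,0,0,0],[0,0,0,0,0,0]],
])

```text
time_s: 28.05
position: [0.6255, -0.2838, 0.1546]
tool_rot: [[-0.001, 1.0, -0.0], [1.0, 0.001, 0.001], [0.001, -0.0, -1.0]]
ft_force: [0.4, 0.4, -0.3]
grip_width: 0.0851
```

```bash
python3 -c "
from stack import *
stack(.145,'s3'); wr('w10',[('red',.586,-.112,.07,.08,0,.0285),('knob',.625,-.285,.022,.038,0,.011),('disc',.625,-.285,.008,.013,.011,.032)])
for n in('scene','side'):
    im,d=vision.get_image(n);F,_,_=cloud(n,np.ones(d.shape,bool),d)
    P=F[(np.hypot(F[:,0]-.586,F[:,1]+.112)<.045)&(F[:,2]>.068)];print(n,len(P),annulus(P,0,.0285),P[:,2].max())
    cv2.imwrite(f'pics/c_{n}.png',im[:,:,::-1])
"
```

```text
scene 213 [0.5812 0.0082] zpct [0.1416 0.1446 0.1473 0.1487] slope [-0.004  0.003  0.145]
side 109 [0.5815 0.0078] zpct [0.1414 0.1437 0.1459 0.1463] slope [ 0.01  -0.001  0.144]
wrist few
t 28.2 tcp [ 0.6257 -0.2833  0.1552] w 0.0855 f [ 0.6 -0.5 -0.3] rotz [ 1.e-04  1.e-04 -1.e+00] rotx [-1.6e-03  1.0e+00  1.0e-04]
red 252 ann [ 0.5876 -0.1415] circ [   4.418  -441.7118  441.5867] z [0.0704 0.0739 0.0764]
knob 719 ann [ 0.6249 -0.2877] circ [ 0.6251 -0.2865  0.0078] z [0.0269 0.035  0.0363]
disc 3942 ann [ 0.6251 -0.2885] circ [ 0.6251 -0.2886  0.0241] z [0.01   0.0113 0.0124]
scene 123 [ 0.59414866 -0.09972535] 0.07880419725920354
side 39 [ 0.56952888 -0.11309197] 0.07869336398552933
```

View pics/w10.png

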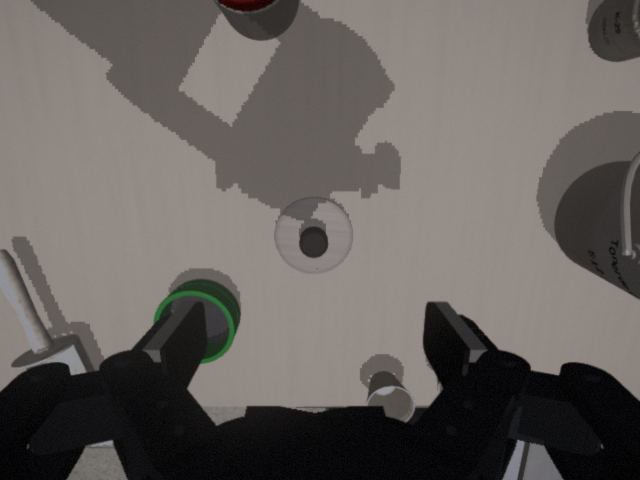

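View pics/c_side.png

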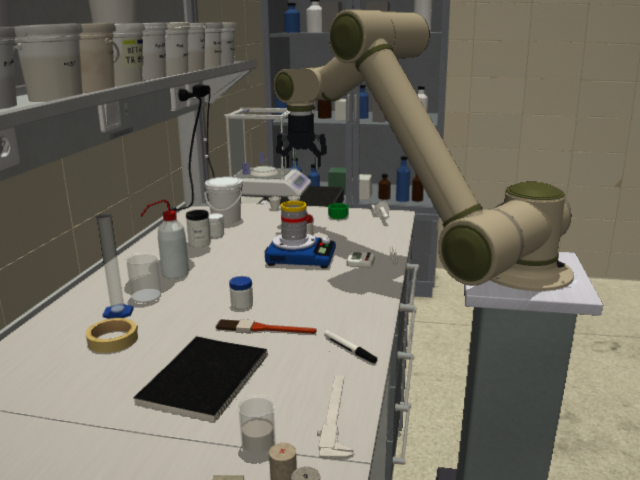

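The wrist view shows the lid at (313,236), knob up, with the green decoy well clear at (198,320). In the side view the jar stands behind the nest. I descend on the knob.

jog_arm([
  [[-0.07,-0.01,0.4,0,0,0],[0,0,0.8,0,0,0],[0,0,0.9,0,0,0],[0,0,0.7,0,0,0],[0,0,0.4,0,0,0],[0,0,0.2,0,0,0],[0,0,0,0,0,0],[0,0,0,0,0,0]],
])

```text
time_s: 29.15
position: [0.6258, -0.2874, 0.02]
tool_rot: [[-0.001, 1.0, 0.001], [1.0, 0.001, -0.001], [-0.001, 0.001, -1.0]]
ft_force: [-0.3, 0.2, 0.7]
grip_width: 0.0858
```

jog_arm([
  [[0.03,0,0.1,0,0,0],[0,0,0,0,0,0]],
])

```text
time_s: 29.35
position: [0.6254, -0.2858, 0.0152]
tool_rot: [[-0.001, 1.0, 0.0], [1.0, 0.001, -0.0], [-0.0, 0.0, -1.0]]
ft_force: [0.3, 0.3, 0.7]
grip_width: 0.0857
```

jog_arm([
  [[0,0,0,0,0,0],[0,0,0,0,0,0],[0,0,0,0,0,0],[0,0,0,0,0,0],[0,0,0,0,0,0],[0,0,0,0,0,0],[0,0,0,0,0,0]],
], grip=-1)

```text
time_s: 30.05
position: [0.6255, -0.286, 0.0152]
tool_rot: [[-0.0, 1.0, 0.0], [1.0, 0.0, -0.0], [-0.0, 0.0, -1.0]]
ft_force: [-0.7, -0.1, 1.7]
grip_width: 0.02
```

jog_arm([
  [[0,0,-0.2,0,0,0],[0,0,-0.5,0,0,0],[0,0,-0.9,0,0,0],[0,0,-1,0,0,0],[0,0,-1,0,0,0],[0,0,-1,0,0,0],[0.4,-0.05,-0.8,0,0,0],[0.7,-0.1,-0.2,0,0,0],[0.9,-0.1,0,0,0,0],[0.9,-0.1,0,0,0,0]],
])

```text
time_s: 31.05
position: [0.6107, -0.1689, 0.2396]
tool_rot: [[0.0, 1.0, 0.001], [1.0, -0.0, -0.0], [-0.0, 0.001, -1.0]]
ft_force: [-0.3, -0.4, -1.0]
grip_width: 0.0202
```

jog_arm([
  [[0.9,-0.1,0,0,0,0],[0.9,-0.1,0,0,0,0],[0.9,-0.1,0,0,0,0],[0.9,-0.1,0,0,0,0],[0.9,-0.1,0,0,0,0],[0.9,-0.1,0,0,0,0],[0.9,-0.1,0,0,0,0],[0.8,-0.1,0,0,0,0],[0.4,-0.1,0,0,0,0],[0,0,0,0,0,0]],
])

```text
time_s: 32.05
position: [0.5745, 0.1316, 0.2392]
tool_rot: [[-0.003, 1.0, -0.0], [1.0, 0.003, 0.0], [0.0, -0.0, -1.0]]
ft_force: [0.6, 0.1, -0.1]
grip_width: 0.0198
```

```bash
python3 -c "
from w import *
wr('w11',[])
for n in('scene','side'):
    im,d=vision.get_image(n);cv2.imwrite(f'pics/d_{n}.png',im[:,:,::-1])
"
```

```text
t 32.05 tcp [0.5745 0.1316 0.2392] w 0.0198 f [ 0.6  0.1 -0.1] rotz [-0.e+00  1.e-04 -1.e+00] rotx [-3.1e-03  1.0e+00  1.0e-04]
```

View pics/d_side.png

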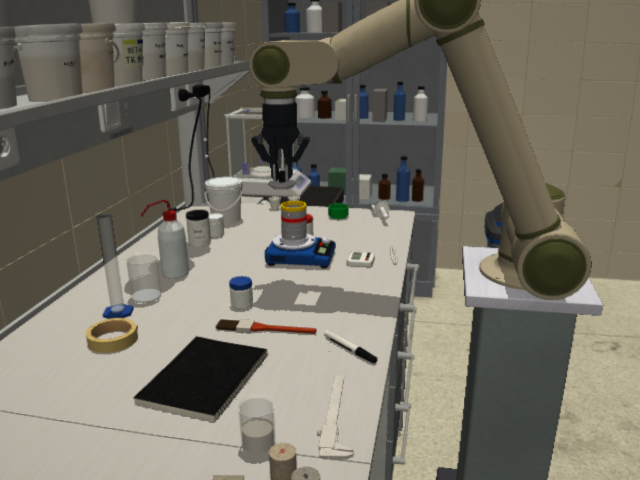

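View pics/w11.png

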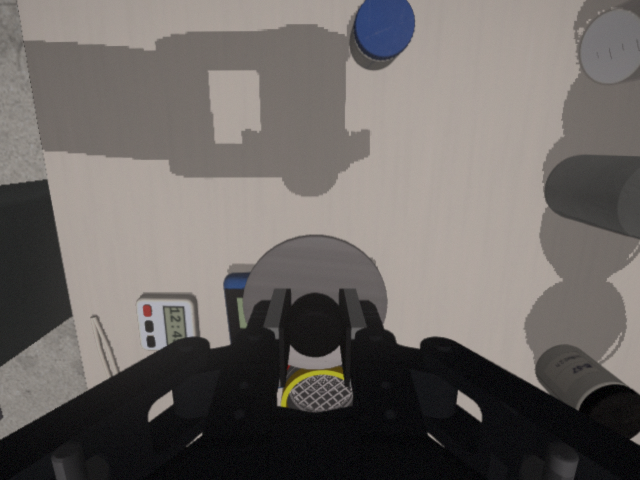

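The lid hangs level from the jaws above the free bench left of the nest, with only bench beneath it. I lower it.

jog_arm([
  [[0,0.03,0.5,0,0,0],[0,0,0.9,0,0,0],[0,0,0.9,0,0,0],[0,0,0.9,0,0,0],[0,0,0.9,0,0,0],[0,0,0.8,0,0,0],[0,0,0.4,0,0,0],[0,0,0.1,0,0,0],[0,0,0,0,0,0],[0,0,0,0,0,0]],
])

```text
time_s: 33.2
position: [0.5771, 0.1295, 0.0241]
tool_rot: [[0.0, 1.0, 0.002], [1.0, -0.0, -0.0], [-0.0, 0.002, -1.0]]
ft_force: [0.1, -0.8, -0.1]
grip_width: 0.0199
```

jog_arm([
  [[0,0,0.12,0,0,0],[0,0,0.07,0,0,0],[0,0,0.03,0,0,0],[0,0,0,0,0,0],[0,0,0,0,0,0]],
])

```text
time_s: 33.7
position: [0.5765, 0.13, 0.0151]
tool_rot: [[-0.001, 1.0, 0.001], [1.0, 0.001, -0.0], [-0.0, 0.001, -1.0]]
ft_force: [-1.7, -2.2, 6.2]
grip_width: 0.0199
```

Contact with the bench. Release, lift, and clear away.

jog_arm([
  [[0,0,0,0,0,0],[0,0,0,0,0,0],[0,0,0,0,0,0],[0,0,0,0,0,0],[0,0,-0.3,0,0,0],[0,0,-0.7,0,0,0],[0,0,-1,0,0,0],[0,0,-1,0,0,0],[0,0,-1,0,0,0],[0,0,-0.8,0,0,0]],
], grip=1)

```text
time_s: 34.7
position: [0.5763, 0.1301, 0.2097]
tool_rot: [[-0.001, 1.0, 0.003], [1.0, 0.001, 0.0], [0.0, 0.003, -1.0]]
ft_force: [-0.4, -0.3, 0.1]
grip_width: 0.0854
```

jog_arm([
  [[-0.3,-0.3,-0.5,0,0,0],[-0.9,-0.7,0,0,0,0],[-0.9,-0.7,0,0,0,0],[-0.9,-0.7,0,0,0,0],[-0.9,-0.7,0,0,0,0],[-0.9,-0.7,0,0,0,0],[-0.9,-0.5,0,0,0,0],[-0.5,0,0,0,0,0],[0,0,0,0,0,0],[0,0,0,0,0,0]],
])

```text
time_s: 35.7
position: [0.4044, -0.1178, 0.2266]
tool_rot: [[0.0, 1.0, 0.001], [1.0, -0.0, -0.0], [-0.0, 0.001, -1.0]]
ft_force: [-1.4, -0.7, 0.1]
grip_width: 0.0854
```

Run:
```python
from stack import *
stack(.145,'s4')
yaw=np.radians(2.8); o=np.array([.5812,.0103]); 
def loc(p): v=np.array(p)-o; return np.round([v@[np.cos(yaw),np.sin(yaw)],v@[-np.sin(yaw),np.cos(yaw)]],4)
for n in("scene","side","wrist"):
    im,d=vision.get_image(n);F,_,_=cloud(n,np.ones(d.shape,bool),d); cv2.imwrite(f"pics/e_{n}.png",im[:,:,::-1])
    for q,c,z0,z1,ro in(("jar",(.586,-.112),.07,.081,.0285),("lid",(.5765,.13),.0085,.0135,.032),("knob",(.5765,.13),.03,.04,.011),("blue",(.629,.295),.052,.063,.0245)):
        P=F[(np.hypot(F[:,0]-c[0],F[:,1]-c[1])<.045)&(F[:,2]>z0)&(F[:,2]<z1)]
        if len(P)<15: print(n,q,"few");continue
        a=annulus(P,0,ro);A=np.c_[P[:,:2]-P[:,:2].mean(0),np.ones(len(P))];k=np.linalg.lstsq(A,P[:,2],rcond=None)[0]
        print(n,q,len(P),np.round(a,4),"loc",loc(a),"slope,z",np.round(k,3))
    for q in("timer","brush"):
        r=spotter.trace(n,q)
        if r: P=cloud(n,r[0]["pixels"],d)[0]; print(n,q,round(r[0]["score"],2),np.round(np.median(P,0),3))
s=env.observe();print(s['position'],s['time_s'],s['ft_force'])
```

```text
scene 223 [0.5813 0.0082] zpct [0.1414 0.1447 0.1476 0.1483] slope [-0.003  0.005  0.145]
side 103 [0.5811 0.0086] zpct [0.1415 0.1441 0.1463 0.1468] slope [0.005 0.002 0.145]
wrist 1734 [0.5805 0.005 ] zpct [0.1416 0.1453 0.1468 0.1472] slope [0.024 0.012 0.145]
scene jar 362 [ 0.586  -0.1118] loc [-0.0012 -0.1222] slope,z [ 0.02  -0.012  0.075]
scene lid 385 [0.5773 0.1308] loc [0.002  0.1205] slope,z [ 0.001 -0.     0.011]
scene knob 75 [0.5769 0.1308] loc [0.0016 0.1206] slope,z [ 0.037 -0.029  0.035]
scene blue 410 [0.6296 0.2935] loc [0.0622 0.2805] slope,z [0.036 0.003 0.058]
scene timer 0.9 [0.419 0.027 0.016]
scene brush 0.96 [0.577 0.395 0.012]
side jar 37 [ 0.5693 -0.1144] loc [-0.018 -0.124] slope,z [ 0.082 -0.05   0.074]
side lid 183 [0.5764 0.1309] loc [0.0011 0.1206] slope,z [-0.004 -0.002  0.011]
side knob 40 [0.5766 0.1313] loc [0.0013 0.1211] slope,z [ 0.023 -0.059  0.033]
side blue 214 [0.6297 0.2941] loc [0.0623 0.2811] slope,z [ 0.017 -0.047  0.057]
side timer 0.69 [0.407 0.026 0.015]
side brush 0.84 [0.575 0.398 0.009]
wrist jar 3583 [ 0.5863 -0.115 ] loc [-0.0011 -0.1254] slope,z [ 0.021 -0.007  0.076]
wrist lid few
wrist knob few
wrist blue few
wrist timer 0.84 [0.409 0.004 0.017]
[ 0.40446659 -0.11797405  0.22609574] 36.3 [-0.22854658  0.71889714 -0.14932773]
```

View pics/e_scene.png

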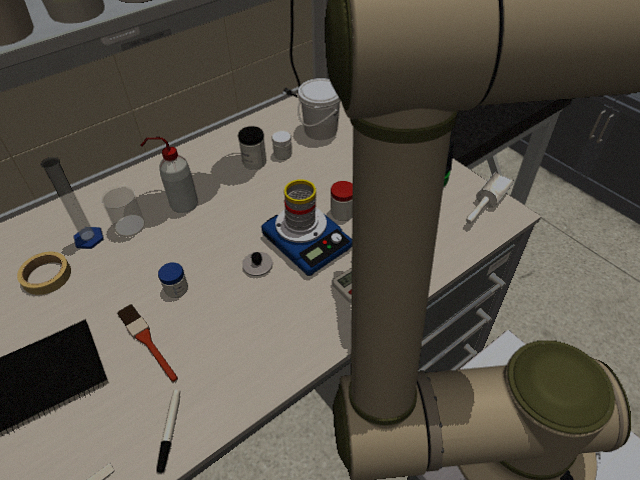

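View pics/e_wrist.png

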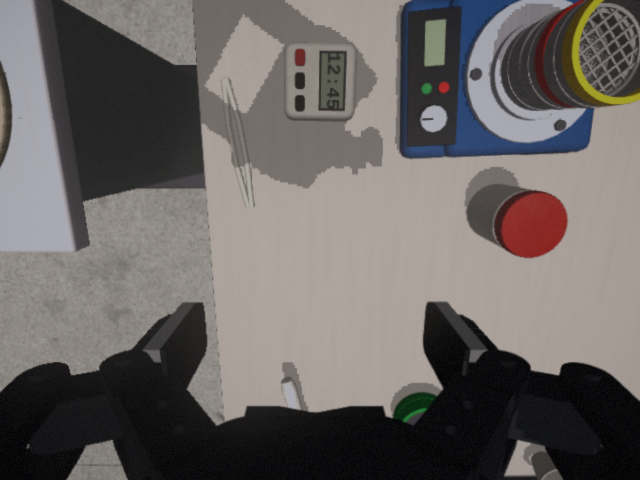

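View pics/s4_side.png

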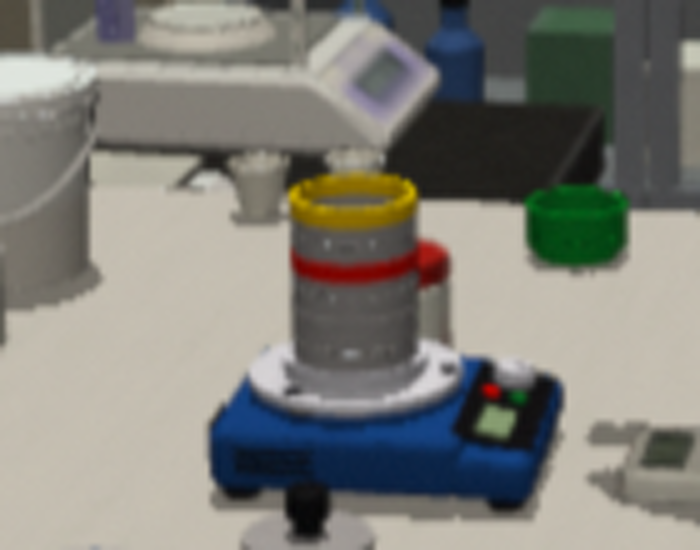

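The scene view shows the nest at (300,205), the lid knob-up at (257,262) on the left and the red jar upright at (342,200) on the right. The blue jar, timer and brush are where they were. All checks agree, so I hand in.

```bash
python3 -c "
from rig import close_job
print(close_job())"
```

```text
the job is handed in; nothing more can be done
None
```

The shaker is set up as asked, and I handed the job in at about 36 s of the 128 s allowed. No verdict was reported.

- **Nest:** the pan is in the seat, the fine sieve on it and the coarse sieve on that. Their rims measured 0.089, 0.117 and 0.145 m, which are the seated heights. The coarse rim is level to about 0.01 rad in the scene and side views, and the side picture shows no gaps. The parts' centres came out about 1–2 mm apart, all within the seating clearance.
- **Lid:** it lies flat, knob up, at about (+0.002, +0.121) m in the shaker's axes.
- **Red-lidded jar:** it stands upright at about (−0.001, −0.122) m in the shaker's axes.
- **Left alone:** the blue-lidded jar and brush re-measured where they started to within about 3 mm. The timer showed in the same place in the pictures. The side camera repeated its starting position, while the scene and wrist medians were off because the arm or the frame hid part of it. The arm ended clear of everything.

**Disagreements:**
- The wrist camera read about 2–3 mm lower in y than the other two, so I placed by the scene and side cameras.
- The side camera's reading of the jar was about 17 mm off in x, because the nest hid most of it. The scene and wrist cameras agreed to about 3 mm.
- The wrist camera gave a rim slope of about 0.02 rad, taken from an oblique view.

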